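Put the packing board away in the bay that fits its thickness

TASK

Put the loose white-faced packing board back in the low wooden rack: slide it flat along the bench, without lifting it, into the one bay whose slot height matches its thickness with only slight play (the other two are too low and far too high), short end first, until it is fully home against the back. Leave the other things on the bench where they are.

Things in the scene. Friction and masses are not known exactly. Their poses are not given: they have to be found in the camera images.
- board_centre (a point): Centre of the loose packing board, 7 mm above the bench. White faces, plywood edges, 110 mm long (x) x 84 mm wide (y) x 14 mm thick (z), 0.15 to 0.3 kg, slides on the bench, same either way round. Starts about 0.1 m before the rack, turned up to 0.35 rad. Home: its front edge touches the batten, its rear 30 mm stick out, its centre is 25 mm inside the mouth plane.
- packer_rack: Fixed low wooden rack: three bays 132 mm apart, each two edge rails with lips, open in front and above the middle, 80 mm deep from the mouth (front) plane to the back batten (22 x 408 mm, 52 mm high) that stops the board. Origin: on the bench, in the mouth plane at the middle of the centre bay; x into the bays, y along the rack to the left.
- bay_narrow: The lowest of the three bays (fixed; their order along the rack changes): slot 9 mm high under the lips, lips' upper faces 19 mm above the bench. Origin: on the bench, midway between its two rails, in the mouth plane; x into the bay, y across, z up. Inner width 102 mm, flared to about 122 mm in the first 30 mm. Lips 10 mm thick, overhang 18 mm, begin 12 mm behind the mouth plane.
- bay_middle: The middling one (by slot height) of the three bays (fixed; their order along the rack changes): slot 17 mm high under the lips, lips' upper faces 27 mm above the bench. Origin: on the bench, midway between its two rails, in the mouth plane; x into the bay, y across, z up. Inner width 102 mm, flared to about 122 mm in the first 30 mm. Lips 10 mm thick, overhang 18 mm, begin 12 mm behind the mouth plane.
- bay_wide: The highest of the three bays (fixed; their order along the rack changes): slot 27 mm high under the lips, lips' upper faces 37 mm above the bench. Origin: on the bench, midway between its two rails, in the mouth plane; x into the bay, y across, z up. Inner width 102 mm, flared to about 122 mm in the first 30 mm. Lips 10 mm thick, overhang 18 mm, begin 12 mm behind the mouth plane.
- sanding_block: Bystander: cork sanding block, 64 x 100 x 28 mm, right of the work; origin under its centre.
- masking_tape: Bystander: roll of masking tape lying flat, 104 mm across, 25 mm high, at the right near the robot; origin under its centre.
- pin_tin: Bystander: small red tin with a lid, 88 x 116 x 33 mm, left of the work; origin under its centre.
Not all that is in view belongs to the job. There is more than one size of the part that bears board_centre; the job needs the smaller.

How it is judged (in metres and radians):
At the end, for the whole second after the job is handed in: The packing board lies flat and at rest in the bay with the 17 mm slot, under both its lips, pushed home to within 10 mm of the back batten, within 15 mm of the bay's middle line and square to it within 0.12 rad (x of board_centre in the frame of bay_middle between 0.015 and 0.035 m and y of board_centre in the frame of bay_middle between -0.015 and 0.015 m and angle between the x axis of board_centre and the x axis of bay_middle, either way round below 0.12 rad and angle between board_centre's own z axis and vertical below 0.08 rad and height (world z) of board_centre below 0.015 m and linear speed of packing_board below 0.02 m/s); the robot touches nothing.
It fails at once if the board is lifted off the bench (its centre more than 40 mm up) (height (world z) of board_centre above 0.04 m).
It fails at once if the sanding block is pushed away (more than 30 mm) (distance of sanding_block from where it was at the start of the episode above 0.03 m).
It fails at once if the masking tape is pushed away (more than 30 mm) (distance of masking_tape from where it was at the start of the episode above 0.03 m).
It fails at once if the pin tin is pushed away (more than 30 mm) (distance of pin_tin from where it was at the start of the episode above 0.03 m).
It also fails if it takes over 38 s, if anything falls off the work surface, if the arm or the gripper's body presses on something with over 40 N, if the wrist force passes 120 N, or if a joint passes its speed limit or range.

ROBOT

A 6-joint arm with a two-finger parallel gripper is mounted at the origin on the work surface; the furniture and walls round the work are solid. World frame = base frame: x ahead of the robot, y to its left, z up, the work surface at z = 0. Lengths are in m, angles in degrees, forces in N, time in s.
With the tool pointing down it reaches from about 0.3 to 0.75 m from the base axis. Payload 8.5 kg.
Tool frame: the origin (TCP) lies at the very end of the fingers, on their centre line; the grasp point (between the pads) lies 19 mm behind it (env.grip_depth is the z of the grasp point in the tool frame, in m); z points along the fingers, y is the direction in which the jaws open and shut (so a half turn about z gives the same grasp; the last joint's range is limited). The gripper opens to 85 mm and grips with 20 to 120 N. Pads are 22 mm wide; open, the fingers measure 114 mm over their backs; the gripper's body (76 mm by 85 mm) begins 54 mm behind the grasp point. The pads swing forward as they close: fully open they stand 13 mm farther back than shut.
Start: joints at [-84.357, 21.807, 74.336, -0, 83.858, -12.336], TCP at [0.17, -0.523, 0.231] pointing down, gripper open.
Joint ranges: [-178.18, 178.18], [-50.72, 133.34], [12.68, 142.11], [-81.47, 261.47], [9.98, 163.14], [-165.26, 165.26]. Speed limits (degrees/s): [136.94, 136.94, 180, 180, 180, 180].

INTERFACE

Orientations are given as a 3x3 rotation matrix whose columns are the frame's x, y, z axes.
In Python, from rig import env gives the robot as it stands.
- The arm moves only by the tool apply_moves, never from a script. Its argument "plan" is a list of rows, each an object of numbers: "tx", "ty", "tz": the shift along the world's x, y, z in mm; "rx", "ry", "rz": the turn, a rotation vector about the world's x, y, z in rad; "jaw": the opening, from -1 (shut) to 1 (fully open). A call has 1 to 12 rows; each row is the pose to reach, as a shift and turn from the pose measured when the call began; what a row does not reach only later rows make up. A row lasts 1/10 s, in which the tool goes at most 50 mm and 8.59 degrees, less where a joint would pass 70% of its speed; a pose out of reach is approached as far as the arm can. A call with a gripper value outside its range is refused whole. The fingers move at their own pace and stop on an object; "grip_force" is the grip in N (left out, the last holds). Time passes only in rows, so rows that repeat a pose let the fingers close. It gives the time, the measured TCP pose, the force and the opening at its end, in the units of the state.
- env.observe(): the state, without advancing time (a new reading comes with each control period).
- env.get_image(name): name is "side" or "top" or "wrist"; returns a dict with "image" (420x560x3 uint8, red, green, blue), "intrinsics" (3x3 intrinsics, pixels), "k1" (the pictures are not rectified: a ray, as slopes to the right and down, at radius r is drawn at 1 + k1 r^2 times it, then the intrinsics apply), "world_from_camera" (4x4, takes a point from camera to world coordinates). Camera axes: x right, y up, looking along -z (the intrinsics and any distortion apply to the point x, -y, -z); pixel columns grow to the right and rows downward; lengths in m; the calibration is good to about 2 mm. A picture is of the moment at which its call begins. There is no depth.
- env.close_job(): hands the job in, once; it reports no verdict.
The state is a dict: "time_s": time; "q": joint angles; "qvel": joint speeds; "joint_efforts": joint torques, N m; "position": TCP position; "tool_rot": TCP orientation; "ft_force": force on the tool from outside, world axes, zero at the start; "wrist_torque": the same for the moment, N m; "grip_width": finger opening in m.
Only numpy, scipy, OpenCV 4.12 (cv2) and the standard library are available. Lean on these libraries where they do the work, as an engineer would, in place of code of your own. Each camera call takes 0.05 s, during which the arm holds its last target.

## Working session

There is one attempt and no reset: what is moved stays moved. The work goes in short steps, Python scripts to look and compute and a tool call to move; the robot and the scene stay as the last step left them, time stands still between calls to the robot, and variables do not carry over. Pictures are saved under pics/ and viewed, and the job is handed in when it is done.

Besides the shell and the picture viewer there is one more tool, called after "Call:" by a JSON object that holds its "api" and its "payload", one argument or row to a line. apply_moves: Moves the arm, as the interface text tells. Its arguments: {"type":"object","properties":{"plan":{"type":"array","items":{"type":"object","properties":{"tx":{"type":"number"},"ty":{"type":"number"},"tz":{"type":"number"},"rx":{"type":"number"},"ry":{"type":"number"},"rz":{"type":"number"},"jaw":{"type":"number"}}}},"grip_force":{"type":"number"}},"required":["plan"]}

```bash
ls; mkdir -p pics; cat > h.py <<'E'
import numpy as np, cv2
from rig import env
def snap(n,fn):
    d=env.get_image(n); cv2.imwrite('pics/'+fn,d['image'][:,:,::-1]); return d
def ray(d,u,v):
    K=np.array(d['intrinsics']);k=float(d['k1'])
    p=np.array([(u-K[0,2])/K[0,0],(v-K[1,2])/K[1,1]]);s=p.copy()
    for _ in range(30): s=p/(1+k*(s@s))
    T=np.array(d['world_from_camera']); return T[:3,3],T[:3,:3]@np.array([s[0],-s[1],-1])
def onz(d,u,v,z):
    o,r=ray(d,u,v); return o+r*(z-o[2])/r[2]
def proj(d,P):
    K=np.array(d['intrinsics']);k=float(d['k1']);T=np.array(d['world_from_camera'])
    c=T[:3,:3].T@(np.array(P)-T[:3,3]); s=np.array([c[0],-c[1]])/-c[2]; s=s*(1+k*(s@s))
    return np.array([K[0,0]*s[0]+K[0,2],K[1,1]*s[1]+K[1,2]])
E
python3 - <<'E'
from h import *
import pickle
for n in('top','side'):
    d=snap(n,n+'0.png'); pickle.dump({k:d[k] for k in d},open(n+'0.pkl','wb'))
    print(n,np.round(d['world_from_camera'],3).tolist())
s=env.observe();print(s['time_s'],s['position'],s['ft_force'],s['grip_width'])
print(np.round(s['tool_rot'],3))
E
```

```text
pics
top [[-0.015, 0.986, -0.166, 0.323], [-1.0, -0.016, -0.001, 0.021], [-0.004, 0.166, 0.986, 1.142], [0.0, 0.0, 0.0, 1.0]]
side [[-0.923, 0.219, -0.317, 0.119], [-0.384, -0.57, 0.726, 0.883], [-0.021, 0.792, 0.611, 0.772], [0.0, 0.0, 0.0, 1.0]]
0.1 [ 0.16974133 -0.52287575  0.2307665 ] [-0.22237882 -0.02012588  0.18546697] 0.08560266630635367
[[ 0.951  0.309 -0.   ]
 [ 0.309 -0.951  0.001]
 [ 0.    -0.001 -1.   ]]
```

View pics/top0.png

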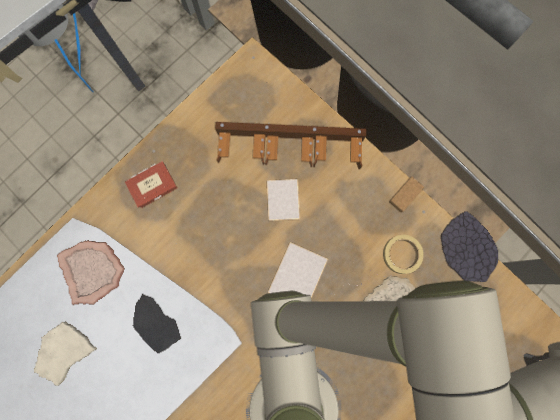

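View pics/side0.png

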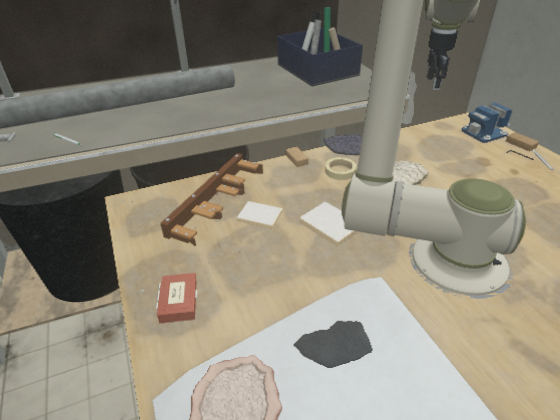

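The top view shows the smaller white board at about (283,200), the larger decoy at (300,268), and the rack with its batten along row 130, x 217–365. I'll enlarge both.

```bash
python3 - <<'E'
import cv2
a=cv2.imread('pics/top0.png')[110:230,205:375];cv2.imwrite('pics/top0z.png',cv2.resize(a,None,fx=4.5,fy=4.5,interpolation=cv2.INTER_CUBIC))
a=cv2.imread('pics/side0.png')[145:245,155:295];cv2.imwrite('pics/side0z.png',cv2.resize(a,None,fx=5.5,fy=5.5,interpolation=cv2.INTER_CUBIC))
E
```

```text
(no output)
```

View pics/top0z.png

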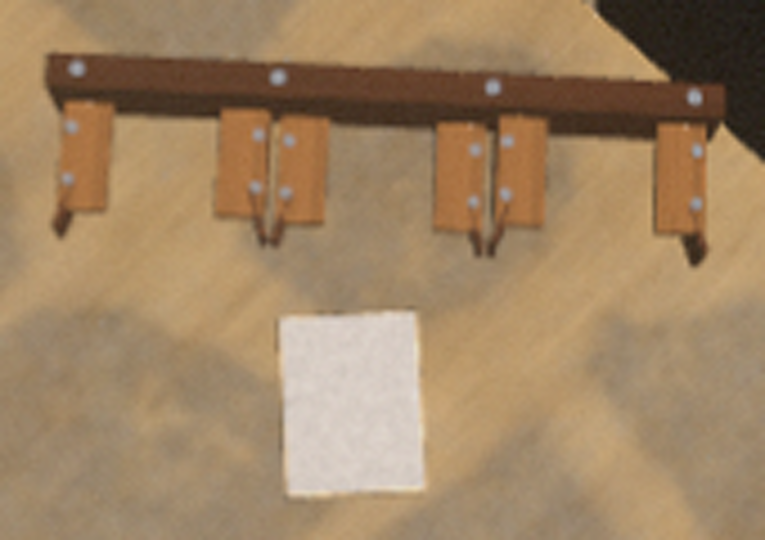

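View pics/side0z.png

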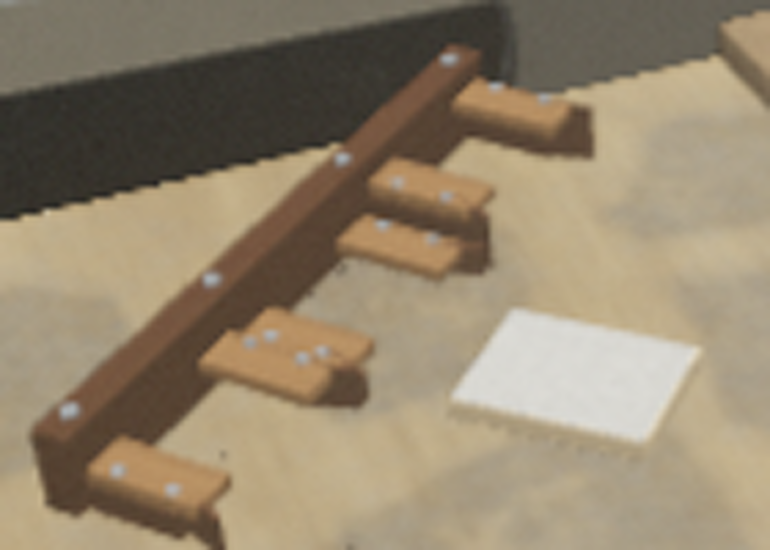

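```bash
cat > m.py <<'E'
from h import *
import pickle
T=pickle.load(open('top0.pkl','rb'));S=pickle.load(open('side0.pkl','rb'))
def t(p):return (p[0]+.5)/4.5-.5+205,(p[1]+.5)/4.5-.5+110
def s(p):return (p[0]+.5)/5.5-.5+155,(p[1]+.5)/5.5-.5+145
def tri(a,b):
    o1,r1=ray(T,*a);o2,r2=ray(S,*b)
    k=np.linalg.lstsq(np.c_[r1,-r2],o2-o1,rcond=None)[0]
    p,q=o1+k[0]*r1,o2+k[1]*r2
    return (p+q)/2,np.linalg.norm(p-q)
E
python3 - <<'E'
from m import *
D={'LL':[(72,127),(67,178),(117,470),(172,489)],'LR':[(258,135),(255,187),(249,342),(302,358)],'LRalt':[(258,135),(255,187),(270,335),(322,351)],'CL':[(289,141),(286,193),(270,335),(322,351)],'CLalt':[(289,141),(286,193),(249,342),(302,358)],
'CR':[(475,150),(473,203),(382,225),(431,239)],'RL':[(507,142),(505,194),(397,183),(446,197)],'RR':[(697,151),(697,204),(497,87),(543,98)]}
for k,v in D.items():
    for i in(0,1):
        p,e=tri(t(v[i]),s(v[i+2]));print(k,np.round(p*1000,1),round(e*1000,1))
print('batten')
for a,b in[((77,69),(69,411)),((278,77),(211,279)),((493,88),(342,159)),((695,97),(449,60))]:
    p,e=tri(t(a),s(b));print(np.round(p*1000,1),round(e*1000,1))
img=cv2.imread('pics/top0.png');hsv=cv2.cvtColor(img,cv2.COLOR_BGR2HSV)
m=((hsv[...,1]<45)&(hsv[...,2]>150)).astype(np.uint8);m[:170]=0;m[232:]=0;m[:,:255]=0;m[:,310:]=0
c=max(cv2.findContours(m,cv2.RETR_EXTERNAL,cv2.CHAIN_APPROX_NONE)[0],key=cv2.contourArea)
P=np.array([onz(T,*q[0],.014)[:2]*1000 for q in c],np.float32)
print(cv2.minAreaRect(P),cv2.contourArea(c))
for p in [(280,318),(415,312),(425,489),(287,495)]:print(onz(T,*t(p),.014)*1000)
E
```

```text
LL [714.3 186.7  29.4] 4.3
LL [681.7 189.2  29.4] 3.6
LR [706.7  73.7  29.9] 3.8
LR [673.8  75.6  29.9] 3.6
LRalt [699.6  71.7  36.5] 5.7
LRalt [667.3  73.7  36.3] 5.5
CL [705.6  55.3  21.6] 4.3
CL [672.8  57.4  21.5] 4.4
CLalt [712.7  57.3  15. ] 14.2
CLalt [679.3  59.3  15.1] 13.8
CR [698.2 -57.7  21.7] 4.6
CR [665.2 -55.5  21.6] 5.7
RL [696.7 -75.9  39.4] 4.0
RL [664.4 -73.8  38.9] 4.0
RR [ 688.9 -189.8   39.9] 3.3
RR [ 656.7 -187.9   40. ] 4.8
batten
[741.6 180.4  54. ] 3.8
[734.   60.4  54.6] 3.7
[725.5 -67.3  54.1] 4.3
[ 718.4 -187.5   53.6] 4.2
((542.469970703125, 19.09141731262207), (106.31755065917969, 80.3817138671875), 1.8819892406463623) 1082.5
[594.72403615  61.27060093  14.        ]
[597.11512241 -20.08986043  14.        ]
[489.28206622 -23.72311654  14.        ]
[486.98831645  58.13598799  14.        ]
```

```bash
python3 - <<'E'
from m import *
z=.027
LL=[onz(T,*t(p),z) for p in[(72,127),(67,178)]];LR=[onz(T,*t(p),z) for p in[(258,135),(255,187)]]
B=[onz(T,*t(p),.052) for p in[(77,69),(278,77),(493,88),(695,97)]]
B=np.array(B)[:,:2]*1000;print(B)
yx=B[0]-B[3];yx/=np.linalg.norm(yx);xx=np.array([yx[1],-yx[0]])
mid=np.mean(LL+LR,0)[:2]*1000;bc=B.mean(0)
print('yaw',np.arctan2(xx[1],xx[0]),'mid',mid,'batten centre',bc,'bay y off',(mid-bc)@yx)
mouth=mid+xx*(-91-(mid-bc)@xx);print('mouth left bay',mouth,'home centre',mouth+25*xx)
c=np.mean([onz(T,*t(p),.014)[:2]*1000 for p in [(280,318),(415,312),(425,489),(287,495)]],0)
print('board',c,'in bay',(c-mouth)@xx,(c-mouth)@yx)
for p in[(294,243),(327,256)]:print('decoy',onz(T,*p,.014)*1000)
for p in[(420,180),(390,205),(386,250),(176,180),(165,163)]:print('byst',onz(T,*p,.028)*1000)
E
```

```text
[[ 740.46819693  179.88100706]
 [ 733.13315368   59.77888958]
 [ 724.16267333  -68.12603591]
 [ 716.92005303 -188.37215457]]
yaw -0.06385858562363998 mid [693.08152913 130.80905707] batten centre [728.67101924  -4.20957346] bay y off 132.4722763853427
mouth left bay [646.31024537 133.79987164] home centre [671.2592887  132.20449182]
board [542.02738531  18.89840299] in bay -96.73784440492159 -121.32209963598903
decoy [423.4494183   -8.92062016  14.        ]
decoy [387.75039529 -95.10711098  14.        ]
byst [ 585.99509262 -351.2696869    28.        ]
byst [ 518.94096246 -265.78177193   28.        ]
byst [ 399.78408154 -248.55676682   28.        ]
byst [596.41047832 305.23613088  28.        ]
byst [644.35757737 336.72215225  28.        ]
```

Call:
{"api": "apply_moves", "payload": {
  "plan": [
    {"tx": 30,"ty": 38,"rz": 0.107,"jaw": 0.1},
    {"tx": 60,"ty": 76,"rz": 0.215,"jaw": 0.1},
    {"tx": 90,"ty": 114,"rz": 0.322,"jaw": 0.1},
    {"tx": 121,"ty": 153,"rz": 0.43,"jaw": 0.1},
    {"tx": 152,"ty": 192,"rz": 0.537,"jaw": 0.1},
    {"tx": 183,"ty": 231,"rz": 0.644,"jaw": 0.1},
    {"tx": 214,"ty": 270,"rz": 0.752,"jaw": 0.1},
    {"tx": 245,"ty": 310,"rz": 0.859,"jaw": 0.1},
    {"tx": 276,"ty": 350,"rz": 0.966,"jaw": 0.1},
    {"tx": 308,"ty": 390,"rz": 1.074,"jaw": 0.1},
    {"tx": 340,"ty": 430,"rz": 1.181,"jaw": 0.1},
    {"tx": 372,"ty": 471,"rz": 1.288,"jaw": 0.1}
  ]
}}

```text
validation failed for argument at $.pl...
```

Call:
{"api": "apply_moves", "payload": {
  "plan": [
    {"tx": 30.0,"ty": 38.0,"tz": 0.0,"rx": 0.0,"ry": 0.0,"rz": 0.107,"jaw": 0.1},
    {"tx": 60.0,"ty": 76.0,"tz": 0.0,"rx": 0.0,"ry": 0.0,"rz": 0.215,"jaw": 0.1}
  ]
}}

```text
time_s: 0.3
position: [0.2298, -0.4461, 0.23]
tool_rot: [[0.862, 0.506, -0.001], [0.506, -0.862, 0.003], [0.001, -0.003, -1.0]]
ft_force: [1.2, -0.5, 0.0]
grip_width: 0.0589
```

Call:
{"api": "apply_moves", "payload": {
  "plan": [
    {"tx": 31,"ty": 39,"tz": 0,"rx": 0,"ry": 0,"rz": 0.107,"jaw": 0.1},
    {"tx": 62,"ty": 78,"tz": 0,"rx": 0,"ry": 0,"rz": 0.215,"jaw": 0.1},
    {"tx": 93,"ty": 117,"tz": 0,"rx": 0,"ry": 0,"rz": 0.322,"jaw": 0.1},
    {"tx": 124,"ty": 157,"tz": 0,"rx": 0,"ry": 0,"rz": 0.43,"jaw": 0.1},
    {"tx": 156,"ty": 197,"tz": 0,"rx": 0,"ry": 0,"rz": 0.537,"jaw": 0.1},
    {"tx": 187,"ty": 236,"tz": -10,"rx": 0,"ry": 0,"rz": 0.644,"jaw": 0.1},
    {"tx": 218,"ty": 276,"tz": -30,"rx": 0,"ry": 0,"rz": 0.752,"jaw": 0.1},
    {"tx": 249,"ty": 315,"tz": -50,"rx": 0,"ry": 0,"rz": 0.859,"jaw": 0.1},
    {"tx": 280,"ty": 354,"tz": -70,"rx": 0,"ry": 0,"rz": 0.966,"jaw": 0.1},
    {"tx": 312,"ty": 394,"tz": -90,"rx": 0,"ry": 0,"rz": 1.073,"jaw": 0.1},
    {"tx": 312,"ty": 394,"tz": -110,"rx": 0,"ry": 0,"rz": 1.073,"jaw": 0.1}
  ]
}}

```text
time_s: 1.4
position: [0.5439, -0.0491, 0.1195]
tool_rot: [[-0.039, 0.999, -0.0], [0.999, 0.039, 0.001], [0.001, -0.0, -1.0]]
ft_force: [0.7, -1.0, -0.6]
grip_width: 0.0473
```

Call:
{"api": "apply_moves", "payload": {
  "plan": [
    {"tx": -2,"ty": -4,"tz": -30,"rx": 0,"ry": 0,"rz": -0.008,"jaw": 0.1},
    {"tx": -2,"ty": -4,"tz": -60,"rx": 0,"ry": 0,"rz": -0.008,"jaw": 0.1},
    {"tx": -2,"ty": -4,"tz": -85,"rx": 0,"ry": 0,"rz": -0.008,"jaw": 0.1},
    {"tx": -2,"ty": -4,"tz": -100,"rx": 0,"ry": 0,"rz": -0.008,"jaw": 0.1},
    {"tx": -2,"ty": -4,"tz": -111,"rx": 0,"ry": 0,"rz": -0.008,"jaw": 0.1},
    {"tx": -2,"ty": -4,"tz": -111,"rx": 0,"ry": 0,"rz": -0.008,"jaw": 0.1}
  ]
}}

```text
time_s: 2.0
position: [0.5412, -0.0529, 0.0074]
tool_rot: [[-0.031, 1.0, -0.003], [1.0, 0.031, 0.001], [0.001, -0.003, -1.0]]
ft_force: [0.4, 0.2, 0.9]
grip_width: 0.0469
```

```bash
python3 - <<'E'
from h import *
d=snap('side','side1.png')
a=cv2.imread('pics/side1.png')[140:260,150:350];cv2.imwrite('pics/side1z.png',cv2.resize(a,None,fx=4,fy=4,interpolation=cv2.INTER_CUBIC))
E
```

```text
(no output)
```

View pics/side1z.png

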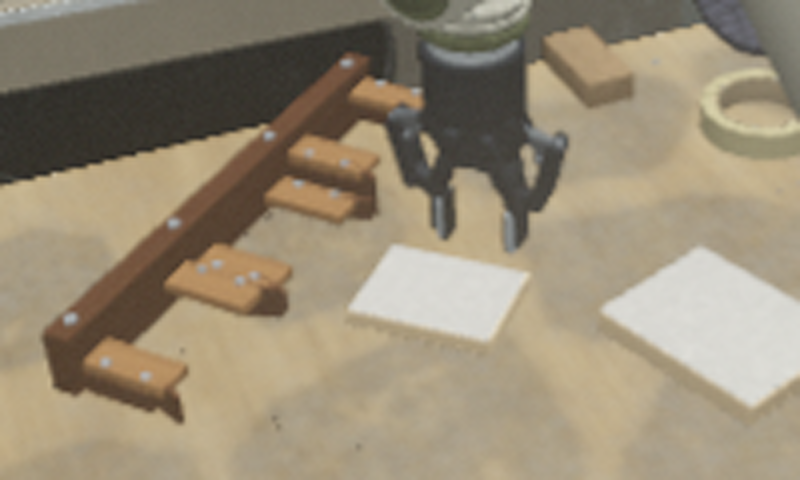

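The fingers stand just right of the board at (440–515, 235), clear of it. I'll lower them a little more.

Call:
{"api": "apply_moves", "payload": {
  "plan": [
    {"tx": 0,"ty": 0,"tz": -2,"rx": 0,"ry": 0,"rz": 0,"jaw": 0.1},
    {"tx": 0,"ty": 0,"tz": -4,"rx": 0,"ry": 0,"rz": 0,"jaw": 0.1},
    {"tx": 0,"ty": 0,"tz": -4,"rx": 0,"ry": 0,"rz": 0,"jaw": 0.1}
  ]
}}

```text
time_s: 2.35
position: [0.5419, -0.0531, 0.0046]
tool_rot: [[-0.031, 1.0, -0.001], [1.0, 0.031, 0.001], [0.001, -0.001, -1.0]]
ft_force: [-0.5, -0.1, 0.2]
grip_width: 0.0468
```

Call:
{"api": "apply_moves", "payload": {
  "plan": [
    {"tx": 0,"ty": 0,"tz": -2,"rx": 0,"ry": 0,"rz": 0,"jaw": 0.1},
    {"tx": 0,"ty": 0,"tz": -4,"rx": 0,"ry": 0,"rz": 0,"jaw": 0.1},
    {"tx": 0,"ty": 0,"tz": -4,"rx": 0,"ry": 0,"rz": 0,"jaw": 0.1}
  ]
}}

```text
time_s: 2.65
position: [0.5418, -0.0531, 0.0004]
tool_rot: [[-0.031, 1.0, -0.001], [1.0, 0.031, 0.001], [0.001, -0.001, -1.0]]
ft_force: [0.2, 0.3, -0.6]
grip_width: 0.0472
```

Call:
{"api": "apply_moves", "payload": {
  "plan": [
    {"tx": 0,"ty": 8,"tz": 1,"rx": 0,"ry": 0,"rz": 0,"jaw": 0.1},
    {"tx": 0,"ty": 16,"tz": 1,"rx": 0,"ry": 0,"rz": 0,"jaw": 0.1},
    {"tx": 0,"ty": 24,"tz": 1,"rx": 0,"ry": 0,"rz": 0,"jaw": 0.1},
    {"tx": 0,"ty": 32,"tz": 1,"rx": 0,"ry": 0,"rz": -0.01,"jaw": 0.1},
    {"tx": 1,"ty": 40,"tz": 1,"rx": 0,"ry": 0,"rz": -0.02,"jaw": 0.1},
    {"tx": 1,"ty": 49,"tz": 1,"rx": 0,"ry": 0,"rz": -0.03,"jaw": 0.1},
    {"tx": 2,"ty": 58,"tz": 1,"rx": 0,"ry": 0,"rz": -0.04,"jaw": 0.1},
    {"tx": 2,"ty": 67,"tz": 1,"rx": 0,"ry": 0,"rz": -0.05,"jaw": 0.1},
    {"tx": 3,"ty": 76,"tz": 1,"rx": 0,"ry": 0,"rz": -0.06,"jaw": 0.1},
    {"tx": 3,"ty": 85,"tz": 1,"rx": 0,"ry": 0,"rz": -0.07,"jaw": 0.1},
    {"tx": 3,"ty": 94,"tz": 1,"rx": 0,"ry": 0,"rz": -0.08,"jaw": 0.1},
    {"tx": 3,"ty": 100,"tz": 1,"rx": 0,"ry": 0,"rz": -0.085,"jaw": 0.1}
  ]
}}

```text
time_s: 3.85
position: [0.5447, 0.0478, 0.0014]
tool_rot: [[0.054, 0.999, -0.001], [0.999, -0.054, 0.001], [0.001, -0.001, -1.0]]
ft_force: [-0.4, -1.3, 0.6]
grip_width: 0.0468
```

```bash
cat >> h.py <<'E'
def board(d,box):
    u0,v0,u1,v1=box
    img=d['image'][:,:,::-1].copy();hsv=cv2.cvtColor(img,cv2.COLOR_BGR2HSV)
    m=((hsv[...,1]<45)&(hsv[...,2]>150)).astype(np.uint8);q=np.zeros_like(m);q[v0:v1,u0:u1]=m[v0:v1,u0:u1]
    c=max(cv2.findContours(q,cv2.RETR_EXTERNAL,cv2.CHAIN_APPROX_NONE)[0],key=cv2.contourArea)
    P=np.array([onz(d,*p[0],.014)[:2]*1000 for p in c],np.float32)
    return cv2.minAreaRect(P)
E
python3 - <<'E'
from h import *
d=snap('top','top2.png');print(board(d,(200,120,330,236)))
snap('side','side2.png')
a=cv2.imread('pics/side2.png')[140:260,150:350];a=cv2.resize(a,None,fx=4,fy=4)[:,:480]
b=cv2.imread('pics/top2.png')[110:260,190:340];b=cv2.resize(b,None,fx=3.2,fy=3.2)[:,:320]
cv2.imwrite('pics/c2.png',np.hstack([a,b[:480]]))
E
```

```text
((563.4224853515625, 50.97888946533203), (131.9864959716797, 179.99974060058594), 82.9265365600586)
```

View pics/c2.png

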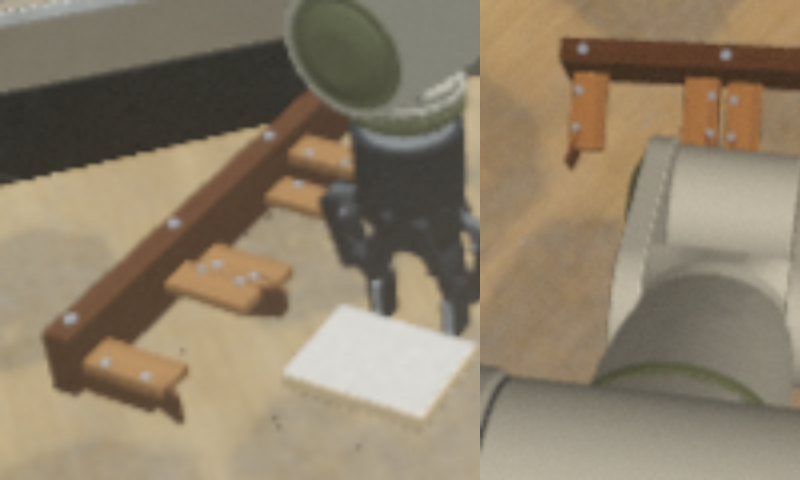

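Top is occluded by the arm. The side view shows the board following the fingers, with its corners at about (340,308), (470,345), (420,415) and (285,378) in the crop. I'll measure from the side camera and reference it to the top camera with the first picture.

```bash
cat >> h.py <<'E'
def corners(d,box,z=.014):
    u0,v0,u1,v1=box
    hsv=cv2.cvtColor(d['image'],cv2.COLOR_RGB2HSV)
    m=((hsv[...,1]<45)&(hsv[...,2]>165)).astype(np.uint8);q=np.zeros_like(m);q[v0:v1,u0:u1]=m[v0:v1,u0:u1]
    c=max(cv2.findContours(q,cv2.RETR_EXTERNAL,cv2.CHAIN_APPROX_NONE)[0],key=cv2.contourArea)
    P=np.array([onz(d,*p[0],z)[:2]*1000 for p in c],np.float32)
    r=cv2.minAreaRect(P);b=cv2.boxPoints(r)
    e=b[1]-b[0];f=b[2]-b[1]; l=e if np.hypot(*e)>np.hypot(*f) else f
    a=np.arctan2(l[1],l[0]); a=(a+np.pi/2)%np.pi-np.pi/2
    return np.round(r[0],1),np.round(r[1],1),round(float(a),3),cv2.contourArea(c)
def inbay(c):
    xx=np.array([.998,-.0639]);yy=np.array([.0639,.998]);m=np.array([646.3,133.8]);return np.round([(c-m)@xx,(c-m)@yy],1)
E
python3 - <<'E'
from h import *
import pickle
print(corners(pickle.load(open('side0.pkl','rb')),(225,195,290,235)))
print(corners(pickle.load(open('top0.pkl','rb')),(255,170,310,232)))
d=env.get_image('side');print(corners(d,(210,205,285,255)))
E
```

```text
(array([547. ,  17.6]), array([111.3,  85.8]), 0.035, 650.5)
(array([542.5,  19.1]), array([106.3,  80.4]), 0.033, 1082.5)
(array([554.3, 100.3]), array([ 85.6, 110.4]), -0.051, 749.5)
```

Call:
{"api": "apply_moves", "payload": {
  "plan": [
    {"tx": 1,"ty": 8,"tz": 0,"rx": 0,"ry": 0,"rz": -0.005,"jaw": 0.1},
    {"tx": 1,"ty": 16,"tz": 0,"rx": 0,"ry": 0,"rz": -0.01,"jaw": 0.1},
    {"tx": 2,"ty": 24,"tz": 0,"rx": 0,"ry": 0,"rz": -0.013,"jaw": 0.1},
    {"tx": 2,"ty": 30,"tz": 0,"rx": 0,"ry": 0,"rz": -0.015,"jaw": 0.1},
    {"tx": 2,"ty": 35,"tz": 0,"rx": 0,"ry": 0,"rz": -0.015,"jaw": 0.1},
    {"tx": 2,"ty": 38,"tz": 0,"rx": 0,"ry": 0,"rz": -0.015,"jaw": 0.1},
    {"tx": 2,"ty": 38,"tz": 0,"rx": 0,"ry": 0,"rz": -0.015,"jaw": 0.1}
  ]
}}

```text
time_s: 4.7
position: [0.5466, 0.0858, 0.0014]
tool_rot: [[0.068, 0.998, -0.001], [0.998, -0.068, 0.001], [0.001, -0.001, -1.0]]
ft_force: [-0.8, -0.7, 0.2]
grip_width: 0.0473
```

```bash
python3 - <<'E'
from h import *
d=snap('side','side3.png');r=corners(d,(180,205,285,275));print(r,inbay(r[0]-[4.5,-1.5]))
E
```

```text
(array([555.8, 137.8]), array([ 85. , 110.1]), -0.061, 800.0) [-95.2  -0.6]
```

View pics/side3.png

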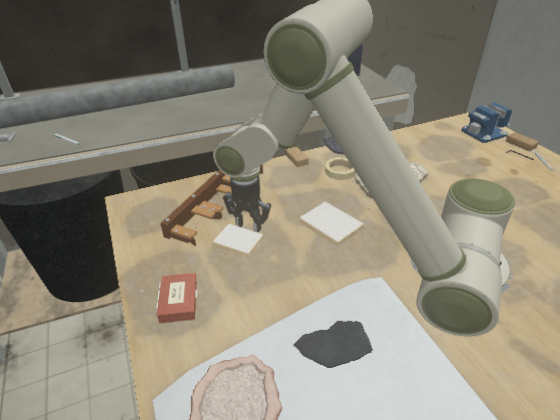

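Call:
{"api": "apply_moves", "payload": {
  "plan": [
    {"tx": 0,"ty": -8,"tz": 0,"rx": 0,"ry": 0,"rz": 0,"jaw": 0.1},
    {"tx": 0,"ty": -16,"tz": 2,"rx": 0,"ry": 0,"rz": 0,"jaw": 0.1},
    {"tx": 0,"ty": -18,"tz": 30,"rx": 0,"ry": 0,"rz": 0,"jaw": 0.1},
    {"tx": 0,"ty": -18,"tz": 70,"rx": 0,"ry": 0,"rz": 0,"jaw": 0.1}
  ]
}}

```text
time_s: 5.15
position: [0.5456, 0.0662, 0.0708]
tool_rot: [[0.07, 0.998, -0.006], [0.998, -0.07, 0.002], [0.001, -0.006, -1.0]]
ft_force: [0.5, 0.6, 0.9]
grip_width: 0.0473
```

```bash
python3 - <<'E'
from h import *
s=env.observe();print(np.round(s['q'],1),s['position'])
E
```

```text
[-5.4 31.5 87.3  0.1 61.4 -1.5] [0.54563455 0.06624988 0.07076342]
```

Call:
{"api": "apply_moves", "payload": {
  "plan": [
    {"tx": -7,"ty": 7,"tz": 10,"rx": 0,"ry": 0,"rz": -0.143,"jaw": 0.1},
    {"tx": -14,"ty": 14,"tz": 20,"rx": 0,"ry": 0,"rz": -0.286,"jaw": 0.1},
    {"tx": -21,"ty": 21,"tz": 20,"rx": 0,"ry": 0,"rz": -0.429,"jaw": 0.1},
    {"tx": -28,"ty": 28,"tz": 20,"rx": 0,"ry": 0,"rz": -0.572,"jaw": 0.1},
    {"tx": -35,"ty": 35,"tz": 20,"rx": 0,"ry": 0,"rz": -0.715,"jaw": 0.1},
    {"tx": -42,"ty": 42,"tz": 20,"rx": 0,"ry": 0,"rz": -0.858,"jaw": 0.1},
    {"tx": -50,"ty": 50,"tz": 20,"rx": 0,"ry": 0,"rz": -1.0,"jaw": 0.1},
    {"tx": -58,"ty": 58,"tz": 20,"rx": 0,"ry": 0,"rz": -1.143,"jaw": 0.1},
    {"tx": -66,"ty": 66,"tz": 20,"rx": 0,"ry": 0,"rz": -1.286,"jaw": 0.1},
    {"tx": -74,"ty": 74,"tz": 20,"rx": 0,"ry": 0,"rz": -1.429,"jaw": 0.1},
    {"tx": -79,"ty": 79,"tz": 10,"rx": 0,"ry": 0,"rz": -1.567,"jaw": 0.1},
    {"tx": -79,"ty": 79,"tz": 0,"rx": 0,"ry": 0,"rz": -1.567,"jaw": 0.1}
  ]
}}

```text
time_s: 6.35
position: [0.4663, 0.145, 0.0708]
tool_rot: [[0.998, -0.067, 0.002], [-0.067, -0.998, 0.006], [0.002, -0.006, -1.0]]
ft_force: [0.2, -0.5, -0.2]
grip_width: 0.0469
```

```bash
python3 - <<'E'
from h import *
d=snap('side','side4.png');r=corners(d,(180,205,285,275));print(r,inbay(r[0]-[4.5,-1.5]))
s=env.observe();print(np.round(s['q'],1),inbay(s['position'][:2]*1000))
a=cv2.imread('pics/side4.png')[140:290,150:350];cv2.imwrite('pics/side4z.png',cv2.resize(a,None,fx=4,fy=4))
E
```

```text
(array([556. , 137.7]), array([ 85.1, 109.7]), -0.061, 782.0) [-95.   -0.7]
[ 3.1 26.8 97.6  0.4 55.6 96.6] [-180.6   -0.6]
```

View pics/side4z.png

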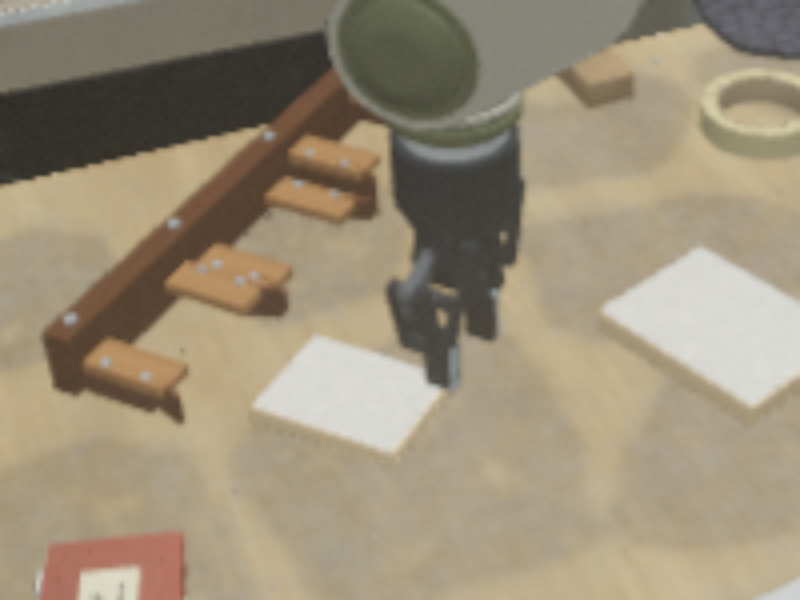

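The board is untouched at bay x −95, y −1. I'll go down behind its rear edge and push along the bay axis.

Call:
{"api": "apply_moves", "payload": {
  "plan": [
    {"tx": 0,"ty": 0,"tz": -30,"rx": 0,"ry": 0,"rz": 0,"jaw": 0.1},
    {"tx": 0,"ty": 0,"tz": -55,"rx": 0,"ry": 0,"rz": 0.003,"jaw": 0.1},
    {"tx": 0,"ty": 0,"tz": -69,"rx": 0,"ry": 0,"rz": 0.003,"jaw": 0.1},
    {"tx": 0,"ty": 0,"tz": -69,"rx": 0,"ry": 0,"rz": 0.003,"jaw": 0.1},
    {"tx": 8,"ty": -0.5,"tz": -69,"rx": 0,"ry": 0,"rz": 0.003,"jaw": 0.1},
    {"tx": 16,"ty": -1,"tz": -69,"rx": 0,"ry": 0,"rz": 0.003,"jaw": 0.1},
    {"tx": 24,"ty": -1.5,"tz": -69,"rx": 0,"ry": 0,"rz": 0.003,"jaw": 0.1},
    {"tx": 32,"ty": -2,"tz": -69,"rx": 0,"ry": 0,"rz": 0.003,"jaw": 0.1},
    {"tx": 40,"ty": -2.6,"tz": -69,"rx": 0,"ry": 0,"rz": 0.003,"jaw": 0.1},
    {"tx": 48,"ty": -3.1,"tz": -69,"rx": 0,"ry": 0,"rz": 0.003,"jaw": 0.1},
    {"tx": 54,"ty": -3.5,"tz": -69,"rx": 0,"ry": 0,"rz": 0.003,"jaw": 0.1},
    {"tx": 60,"ty": -3.8,"tz": -69,"rx": 0,"ry": 0,"rz": 0.003,"jaw": 0.1}
  ]
}}

```text
time_s: 7.6
position: [0.5264, 0.1409, 0.0001]
tool_rot: [[0.998, -0.06, -0.001], [-0.06, -0.998, 0.005], [-0.001, -0.005, -1.0]]
ft_force: [-1.3, -0.1, 1.3]
grip_width: 0.0469
```

```bash
python3 - <<'E'
from h import *
d=snap('side','side5.png');r=corners(d,(170,195,285,275));print(r,inbay(r[0]-[4.5,-1.5]))
s=env.observe();print(inbay(s['position'][:2]*1000))
a=cv2.imread('pics/side5.png')[140:290,150:350];cv2.imwrite('pics/side5z.png',cv2.resize(a,None,fx=4,fy=4))
E
```

```text
(array([595.6, 136.2]), array([ 85.7, 109.7]), -0.061, 499.0) [-55.3   0.4]
[-119.1   -0.7]
```

View pics/side5z.png

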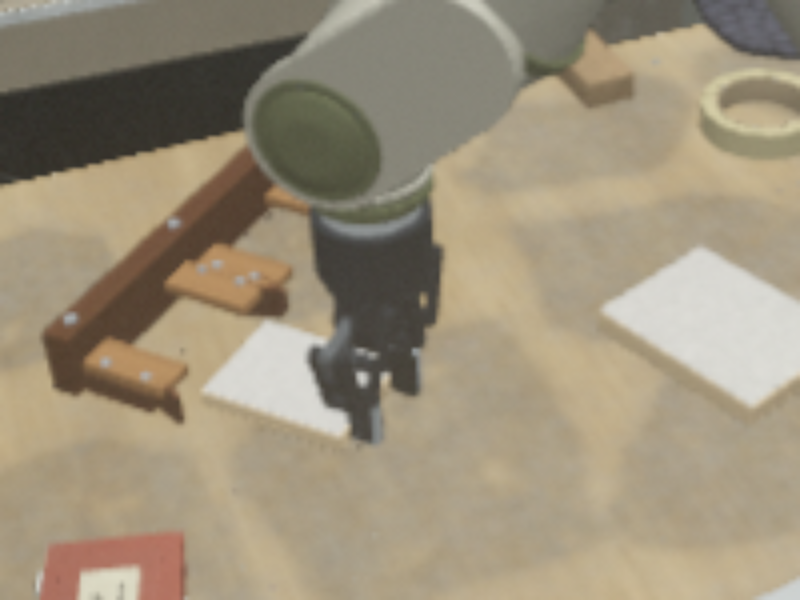

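Board square and centred, its front edge just at the mouth (crop (205,390)–(265,322)). Continuing.

Call:
{"api": "apply_moves", "payload": {
  "plan": [
    {"tx": 6,"ty": -0.4,"tz": 1,"rx": 0,"ry": 0,"rz": 0,"jaw": 0.1},
    {"tx": 12,"ty": -0.8,"tz": 1,"rx": 0,"ry": 0,"rz": 0,"jaw": 0.1},
    {"tx": 18,"ty": -1.2,"tz": 1,"rx": 0,"ry": 0,"rz": 0,"jaw": 0.1},
    {"tx": 24,"ty": -1.5,"tz": 1,"rx": 0,"ry": 0,"rz": 0,"jaw": 0.1},
    {"tx": 30,"ty": -1.9,"tz": 1,"rx": 0,"ry": 0,"rz": 0,"jaw": 0.1},
    {"tx": 36,"ty": -2.3,"tz": 1,"rx": 0,"ry": 0,"rz": 0,"jaw": 0.1},
    {"tx": 42,"ty": -2.7,"tz": 1,"rx": 0,"ry": 0,"rz": 0,"jaw": 0.1},
    {"tx": 48,"ty": -3.1,"tz": 1,"rx": 0,"ry": 0,"rz": 0,"jaw": 0.1},
    {"tx": 54,"ty": -3.5,"tz": 1,"rx": 0,"ry": 0,"rz": 0,"jaw": 0.1},
    {"tx": 60,"ty": -3.8,"tz": 1,"rx": 0,"ry": 0,"rz": 0,"jaw": 0.1}
  ]
}}

```text
time_s: 8.65
position: [0.5879, 0.1369, 0.0012]
tool_rot: [[0.998, -0.06, 0.001], [-0.06, -0.998, 0.005], [0.0, -0.005, -1.0]]
ft_force: [-1.5, 1.0, 0.7]
grip_width: 0.0466
```

```bash
python3 - <<'E'
from h import *
d=snap('side','side6.png')
s=env.observe();print(inbay(s['position'][:2]*1000),s['ft_force'])
a=cv2.imread('pics/side6.png')[140:290,150:350];cv2.imwrite('pics/side6z.png',cv2.resize(a,None,fx=4,fy=4))
E
```

```text
[-57.5  -0.7] [0.62714058 0.25438324 0.99475182]
```

View pics/side6z.png

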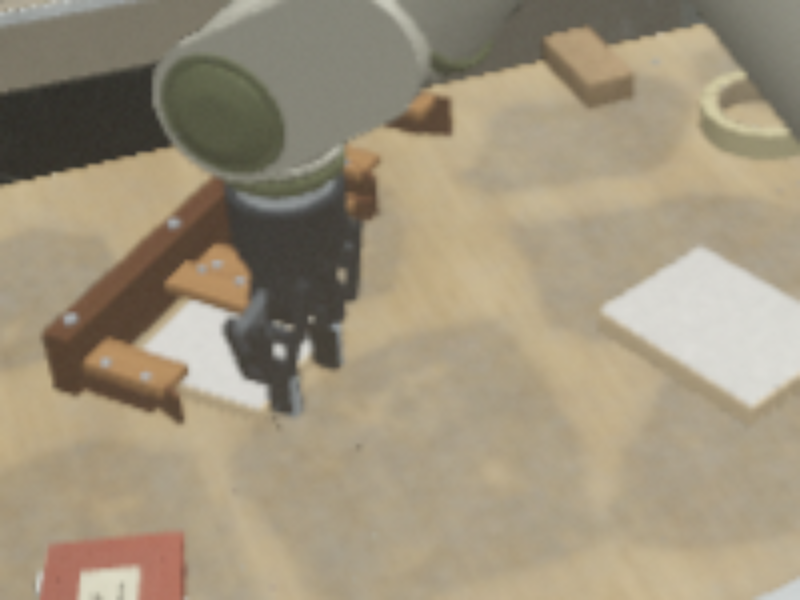

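It is under both lips, about 16 mm from home. Last bit slowly, watching the force.

Call:
{"api": "apply_moves", "payload": {
  "plan": [
    {"tx": 4,"ty": -0.3,"tz": 0,"rx": 0,"ry": 0,"rz": 0,"jaw": 0.1},
    {"tx": 8,"ty": -0.5,"tz": 0,"rx": 0,"ry": 0,"rz": 0,"jaw": 0.1},
    {"tx": 11,"ty": -0.7,"tz": 0,"rx": 0,"ry": 0,"rz": 0,"jaw": 0.1},
    {"tx": 14,"ty": -0.9,"tz": 0,"rx": 0,"ry": 0,"rz": 0,"jaw": 0.1},
    {"tx": 15,"ty": -1,"tz": 0,"rx": 0,"ry": 0,"rz": 0,"jaw": 0.1}
  ]
}}

```text
time_s: 9.2
position: [0.6042, 0.1357, 0.0012]
tool_rot: [[0.998, -0.06, 0.002], [-0.06, -0.998, 0.005], [0.002, -0.005, -1.0]]
ft_force: [-1.1, 0.8, 0.6]
grip_width: 0.0468
```

Call:
{"api": "apply_moves", "payload": {
  "plan": [
    {"tx": 1.5,"ty": -0.1,"tz": 0,"rx": 0,"ry": 0,"rz": 0,"jaw": 0.1},
    {"tx": 3,"ty": -0.2,"tz": 0,"rx": 0,"ry": 0,"rz": 0,"jaw": 0.1}
  ]
}}

```text
time_s: 9.4
position: [0.6063, 0.1357, 0.0011]
tool_rot: [[0.998, -0.06, -0.0], [-0.06, -0.998, 0.005], [-0.001, -0.005, -1.0]]
ft_force: [-8.3, 0.8, 6.0]
grip_width: 0.0475
```

Force rose to −8 N at TCP x = −39 mm in the bay frame, which is where home should be. Backing off to look.

Call:
{"api": "apply_moves", "payload": {
  "plan": [
    {"tx": -6,"ty": 0.4,"tz": 0,"rx": 0,"ry": 0,"rz": 0,"jaw": 0.1},
    {"tx": -18,"ty": 1.2,"tz": 2,"rx": 0,"ry": 0,"rz": 0,"jaw": 0.1},
    {"tx": -40,"ty": 2.5,"tz": 15,"rx": 0,"ry": 0,"rz": 0,"jaw": 0.1},
    {"tx": -80,"ty": 0,"tz": 40,"rx": 0,"ry": 0,"rz": 0,"jaw": 0.1},
    {"tx": -115,"ty": -30,"tz": 70,"rx": 0,"ry": 0,"rz": 0,"jaw": 0.1},
    {"tx": -140,"ty": -65,"tz": 95,"rx": 0,"ry": 0,"rz": 0,"jaw": 0.1},
    {"tx": -165,"ty": -100,"tz": 120,"rx": 0,"ry": 0,"rz": 0,"jaw": 0.1},
    {"tx": -185,"ty": -140,"tz": 140,"rx": 0,"ry": 0,"rz": 0,"jaw": 0.1},
    {"tx": -205,"ty": -180,"tz": 150,"rx": 0,"ry": 0,"rz": 0,"jaw": 0.1},
    {"tx": -225,"ty": -220,"tz": 150,"rx": 0,"ry": 0,"rz": 0,"jaw": 0.1},
    {"tx": -245,"ty": -265,"tz": 150,"rx": 0,"ry": 0,"rz": 0,"jaw": 0.1},
    {"tx": -245,"ty": -265,"tz": 150,"rx": 0,"ry": 0,"rz": 0,"jaw": 0.1}
  ]
}}

```text
time_s: 10.6
position: [0.3598, -0.134, 0.1515]
tool_rot: [[0.998, -0.068, 0.001], [-0.068, -0.998, 0.003], [0.001, -0.003, -1.0]]
ft_force: [0.3, 1.1, -0.2]
grip_width: 0.0469
```

```bash
python3 - <<'E'
from h import *
import pickle
a=snap('top','top7.png');snap('side','side7.png')
pickle.dump(dict(a),open('top7.pkl','wb'))
b=cv2.resize(cv2.imread('pics/side7.png')[150:260,155:255],None,fx=4,fy=4)
a=cv2.resize(cv2.imread('pics/top7.png')[110:220,205:305],None,fx=4,fy=4)
cv2.imwrite('pics/c7.png',np.hstack([a,b]))
E
```

```text
(no output)
```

View pics/c7.png

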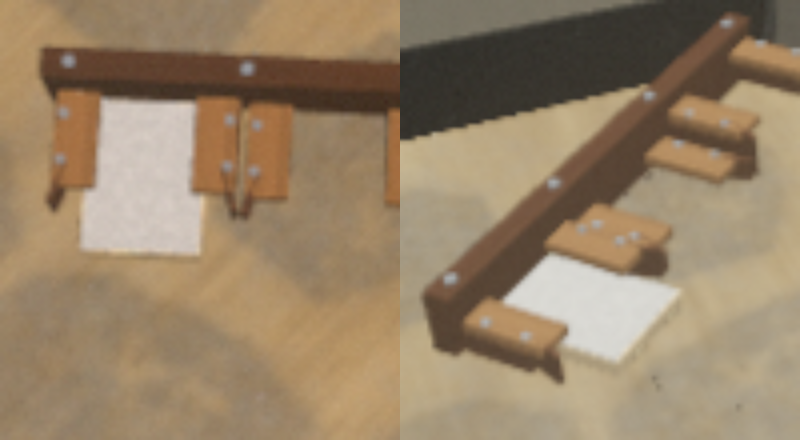

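View pics/top7.png

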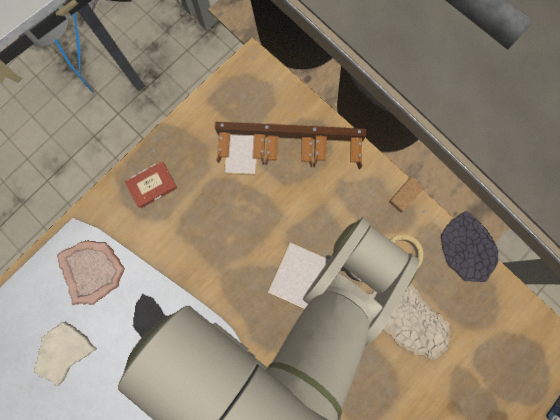

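The board is in the left bay under both lips: its front meets the batten (crop row 98) and its rear corners are at (81,250) and (200,257). Checking the rear edge numerically.

```bash
python3 - <<'E'
from h import *
import pickle
d=pickle.load(open('top7.pkl','rb'))
f=lambda x,y:onz(d,(x+.5)/4-.5+205,(y+.5)/4-.5+110,.014)[:2]*1000
l,r=f(80,250),f(200,257);print('rear corners in bay',inbay(l),inbay(r),'yaw rel',np.arctan2(*(-(l-r)*[1,-1])[::1])+0)
print('centre y',(inbay(l)+inbay(r))[1]/2,'centre x',(inbay(l)+inbay(r))[0]/2+55,'tilt',(inbay(l)-inbay(r))[0]/84)
s=env.observe();print(s['time_s'],s['ft_force'],np.abs(s['qvel']).max())
env.close_job()
E
```

```text
rear corners in bay [-29.5  40.5] [-30.6 -41.5] yaw rel -0.0772871212874226
centre y -0.5 centre x 24.95 tilt 0.013095238095238113
10.7 [-0.44934725  0.24413193  0.18188971] 3.7512520055576983
the job is handed in; nothing more can be done
```

The packing board is home in the bay with the 17 mm slot, which is the left one of the three, and I have handed the job in. I told the bays apart by triangulating the lips' upper faces. They came out at about 29, 21 and 39 mm from left to right, against 27, 19 and 37 mm nominal, so the heights read about 2.5 mm high throughout.

I slid the board flat with the two half-open fingers, first sideways in front of the left bay and then short end first into it. The wrist force rose to about 8 N at the depth where the board should meet the batten. I then backed the arm off and raised it clear.

**Last checks (top view):**

| Check | Measured | Allowed |
|---|---|---|
| Board centre along the bay | 25 mm inside the mouth | 15 to 35 mm |
| Offset from the middle line | −0.5 mm | within 15 mm |
| Angle to the bay | about 0.013 rad | below 0.12 rad |
| Time when handed in | 10.7 s | 38 s |

- **Position in the rack:** the board lies flat under both lips.
- **Other things on the bench:** in the pictures the pin tin, sanding block and larger board look unmoved. The masking tape was partly hidden by the arm in the last view, but the arm passed only well above it. I did not measure any of these positions again.
- **Disagreements:** the side camera read about 5 mm away from the top camera, and I corrected for this using the first pictures. One printed "yaw rel" of −0.077 came from a badly formed formula and can be ignored. The arm still showed a small joint speed (3.75°/s) when I handed in, but it was touching nothing.

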